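# Hold the bottle clamp open to the right clip

### The job

Hold the spring-loaded bottle clamp open for the bottle standing on the round dish: if it is the small bottle, pull the clamp's black handle out until its pointer stands beside the first clip (the one nearer the pointer's rest position); if it is the large bottle, pull on to the second, farther clip. Finish while still holding the handle there, pointer tip within the width of that clip and steady, because the spring closes the clamp as soon as it is let go. Do not shift or tip the bottles, the jar or the beaker.

Things in the scene. Friction and masses are not known exactly. Their poses are not given: they have to be found in the camera images.
- clamp: Bottle clamp fixed to the table: aluminium plate 320 (x) x 150 (y) x 14 mm, origin at the centre of its underside. The puller slides along its -x, away from the fixed grey jaw (60 mm high) at its +x end. Grey end block: x -14 to +10, 100 wide, top 54 mm above the table, bushing on it to x = -22, up to 48 mm. Steel rail with the clips: along x at y = +64, x -153 to -28, top 23 mm.
- puller: Sliding jaw, pull rod, upright black handle and pointer in one; axes as the clamp's. Origin under the handle's middle, 18 mm above the table; at rest at clamp x = -60 mm, y = 0. Handle: 18 mm thick (x), 46 wide (y), 24 to 90 mm above the table, 29 mm clear to the bushing, 37 to the end block. Slides 75 mm to -x against a spring that shuts it: 4 N at rest, 8 N at 30 mm, 12 N at 62 mm.
- handle_top (a point): Middle of the handle's top face, 90 mm above the table.
- pointer (a point): Tip of the pointer, a dark steel blade 5 mm thick that sticks out 32 mm from the handle's +y side towards the rail, at 30 mm above the table. It lies at the same x (in the clamp's frame) as the middle of the handle.
- clip_near: First marker clip, a dark steel saddle on the rail, 14 mm (x, along the pull) x 20 x 15 mm high with a small round steel stud on top (21 mm high in all); origin at the centre of its underside, 14 mm above the table, axes parallel to the clamp's. 23 to 33 mm of pull from rest, differing from start to start. For the small bottle.
- clip_far: Second marker clip, same shape and size as the first, farther along the rail to the clamp's -x: 50 to 62 mm of pull from rest. For the large bottle.
- dish: Round dark metal dish, 100 mm across, 6 mm thick with a low rim, fixed on the table; origin at the centre of its underside. The bottle on it decides which clip is meant.
- plank: Rectangular dark wooden board 90 x 130 x 6 mm, fixed on the table; origin at the centre of its underside. The other bottle stands on it.
- bottle_small: Small amber glass bottle with black cap and plain label, 29 mm across, 75 mm high, origin at the centre of its underside. Stands near the middle of the dish or of the plank.
- bottle_large: Large amber glass bottle with black cap and plain label, 48 mm across, 115 mm high, origin at the centre of its underside. Stands near the middle of the dish or of the plank, whichever the small one leaves.
- jar: White ceramic jar with aluminium lid, 60 mm across, 70 mm high, bystander; origin at the centre of its underside.
- beaker: Glass beaker, 64 mm across, 85 mm high, bystander; origin at the centre of its underside.
Mind the look-alikes: they are no part of the job. Leave any yellow look-alike of the bottle_small alone. Leave any purple look-alike of the bottle_large alone.

How it is judged:
By the outcome, as a careful person would: the job done as asked, in the order asked, and still so for the second after the job is handed in, while the arm keeps its last pose, push and grip.
It also fails if it takes over 32 s, if anything falls off the work surface, if the arm or the gripper's body presses on something with over 40 N, if the wrist force passes 120 N, or if a joint passes its speed limit or range.

### The arm

A 6-joint arm with a two-finger parallel gripper is mounted at the origin on the work surface. World frame = base frame: x ahead of the robot, y to its left, z up, the work surface at z = 0. Lengths are in m, angles in rad, forces in N, time in s.
With the tool pointing down it reaches from about 0.25 to 0.725 m from the base axis. Payload 4 kg.
Tool frame: the origin (TCP) lies at the very end of the fingers, on their centre line; the grasp point (between the pads) lies 19 mm behind it; y points along the fingers, x is the direction in which the jaws open and shut, and the axes are right-handed (so a half turn about y gives the same grasp; the last joint's range is limited). The gripper opens to 85 mm and grips with 20 to 120 N. Pads are 22 mm wide; open, the fingers measure 114 mm over their backs; the gripper's body (76 mm by 85 mm) begins 54 mm behind the grasp point. The pads swing forward as they close: fully open they stand 13 mm farther back than shut.
Start: joints at [-1.187, 0.241, 0.005, 1.335, 0, 1.571], TCP at [0.187, -0.464, 0.231] pointing down, gripper open.
Joint ranges: [-2.72, 2.72], [-1.05, 1.87], [-1.09, 1.28], [-1.99, 2.15], [-1.42, 1.44], [-3.14, 3.14]. Speed limits (rad/s): [2.79, 2.79, 3.14, 3.14, 3.14, 3.14].

### API

Orientations are given as a unit quaternion [x, y, z, w].
In Python, from station import * gives the robot as it stands.
- The arm moves only by the tool send_rows, never from a script. Its argument "moves" is a list of rows, each a list of 5 numbers: the finger opening in cm, from 0 to 8.54, then the shift along the tool's x, y, z in cm, then the turn about the tool's y in units of 6 degrees (1.0 is 6 degrees). A call has exactly 8 rows; each row shifts and turns the commanded pose from where the row before left it, along the tool's axes as they then stand; what a row does not reach is not made up. A row lasts 1/12 s, in which the tool goes at most 41.7 mm and 7.16 degrees, less where a joint would pass 70% of its speed; a pose out of reach is approached as far as the arm can. A call with a gripper value outside its range is refused whole. The fingers move at their own pace and stop on an object; "newtons" is the grip in N (left out, the last holds). Time passes only in rows, so rows that do not move let the fingers close, or fill a call up. It gives the time, the measured TCP pose, the force and the opening at its end, in the units of the state.
- get_state(): the state, without advancing time (a new reading comes with each control period).
- get_image(name): name is "side" or "top" or "wrist"; returns the picture (400x640x3 uint8, red, green, blue); there is no depth.
- get_calibration(name): a dict with "fx", "fy", "cx", "cy" (pixels), "k1" (the pictures are not rectified: a ray, as slopes to the right and down, at radius r is drawn at 1 + k1 r^2 times it, then the intrinsics apply), "R" (3x3) and "t" (3): a world point X has camera coordinates R X + t. Camera axes: x right, y down, z forward; pixel columns grow to the right and rows downward; lengths in m; the calibration is good to about 2 mm. A picture is of the moment at which its call begins: read the wrist's pose just before it. get_calibration takes no time and is no camera call; for the wrist camera it gives the pose at the moment of the call.
- sign_off(): hands the job in, once; it reports no verdict.
The state is a dict: "time": time; "joint_positions": joint angles; "qd": joint speeds; "joint_torque": joint torques, N m; "tool_pos": TCP position; "eef_rot": TCP orientation; "ft_force": force on the tool from outside, world axes, zero at the start; "moment": the same for the moment, N m; "finger_gap": finger opening in m.
Only numpy, scipy, OpenCV 4.12 (cv2) and the standard library are available. Lean on these libraries where they do the work, as an engineer would, in place of code of your own. Each camera call takes 0.05 s, during which the arm holds its last target.

## Working session

There is one attempt and no reset: what is moved stays moved. The work goes in short steps, Python scripts to look and compute and a tool call to move; the robot and the scene stay as the last step left them, time stands still between calls to the robot, and variables do not carry over. Pictures are saved under pics/ and viewed, and the job is handed in when it is done.

Besides the shell and the picture viewer there is one more tool, called after "Emit:" by a JSON object that holds its "method" and its "body", one argument or row to a line. send_rows: Moves the arm, as the interface text tells. Its arguments: {"type":"object","properties":{"moves":{"type":"array"},"newtons":{"type":"number"}},"required":["moves"]}

```bash
mkdir -p pics; ls; python3 - <<'E'
from station import *
import cv2
print(get_state())
for n in ["top","side"]:
    im=get_image(n); cv2.imwrite(f"pics/{n}0.png",im[:,:,::-1]); print(n,get_calibration(n))
E
```

```text
pics
{'time': 0.0, 'joint_positions': array([-1.18702290e+00,  2.41391260e-01,  3.70527254e-03,  1.33519723e+00,
        2.73094904e-05,  1.57083003e+00]), 'qd': array([-0.00155646, -0.00090577,  0.0002792 , -0.00106536,  0.00059007,
        0.00031004]), 'joint_torque': array([-1.13440710e-03, -3.72318971e+01,  2.52407044e+01,  1.67976430e-02,
       -1.32523319e-04, -2.12724558e-06]), 'tool_pos': array([ 0.18697895, -0.4630323 ,  0.23041657]), 'eef_rot': array([-0.58575111,  0.39608335, -0.39487084,  0.58659239]), 'ft_force': array([ 0.14343726,  0.66147847, -0.52863691]), 'moment': array([-0.00910969,  0.00112284, -0.0216938 ]), 'finger_gap': 0.08547134913616451}
top {'fx': 423.5878655436543, 'fy': 423.5878655436543, 'cx': 323.7391783354254, 'cy': 202.79829264870577, 'k1': -0.009953526245909911, 'R': array([[-0.05936617, -0.99823575, -0.00102313],
       [-0.97784652,  0.05835964, -0.2010232 ],
       [ 0.20072825, -0.01093352, -0.97958595]]), 't': array([0.01588015, 0.57984338, 1.30774858])}
side {'fx': 419.98635238041794, 'fy': 419.98635238041794, 'cx': 318.26450200016933, 'cy': 199.91508335378225, 'k1': 0.023709649521936316, 'R': array([[-0.7977463 , -0.60296058,  0.0062749 ],
       [-0.4156402 ,  0.54231361, -0.7301638 ],
       [ 0.43685703, -0.58509357, -0.68324333]]), 't': array([0.4399022 , 0.31004497, 1.04490972])}
```

View pics/top0.png

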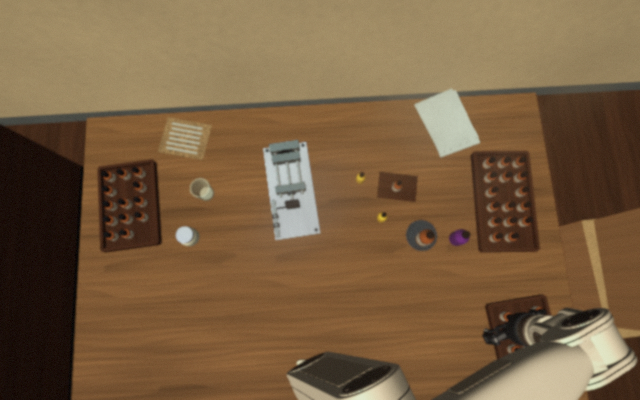

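View pics/side0.png

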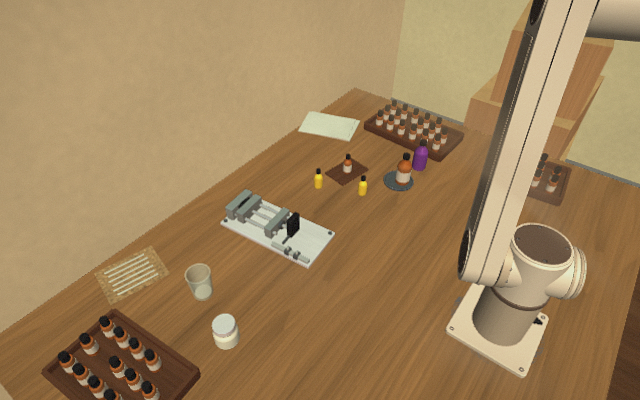

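The dish (top view 421,235) seems to hold a big amber bottle, and the plank (397,186) a small amber one. The yellow bottles (361,177; 382,217) and the purple one (459,237) are look-alikes. I'll enlarge to confirm.

```bash
python3 - <<'E'
import cv2,numpy as np
t=cv2.imread("pics/top0.png");s=cv2.imread("pics/side0.png")
a=cv2.resize(s[140:205,300:440],(798,370),interpolation=cv2.INTER_CUBIC)
cv2.imwrite("pics/c_dish.png",a)
cv2.imwrite("pics/c_clamp.png",cv2.resize(t[135:245,255:330],None,fx=5.4,fy=5.4,interpolation=cv2.INTER_CUBIC))
cv2.imwrite("pics/c_clamps.png",cv2.resize(s[180:270,210:345],None,fx=5.9,fy=5.9,interpolation=cv2.INTER_CUBIC))
E
```

```text
(no output)
```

View pics/c_dish.png

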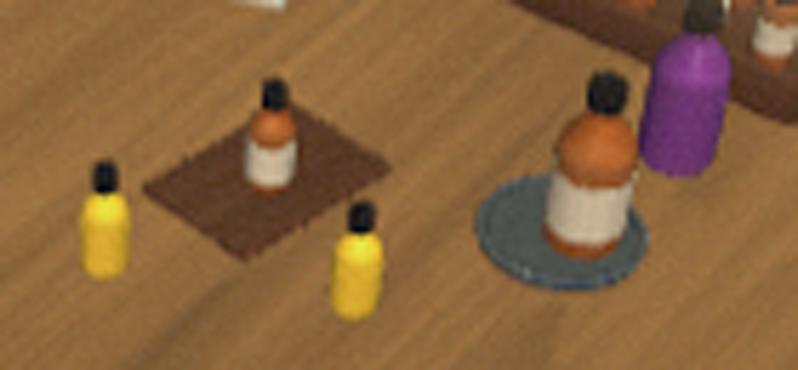

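View pics/c_clamp.png

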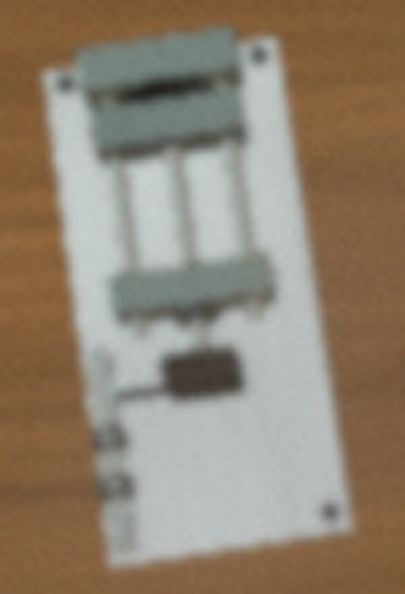

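View pics/c_clamps.png

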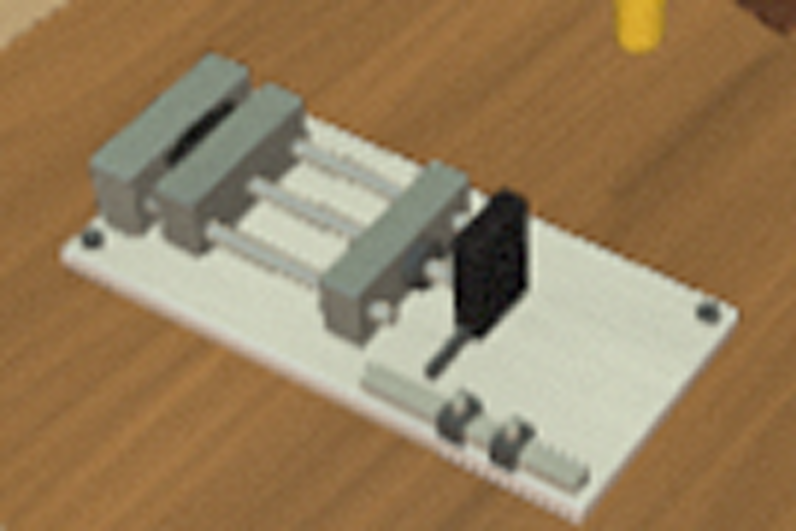

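Confirmed: the large amber bottle stands on the dish (crop 590,180), so the far clip is the one (top crop 117,487). Next I'll work out the clamp pose.

```bash
cat > h.py <<'E'
import numpy as np, cv2
from scipy.optimize import least_squares
from scipy.spatial.transform import Rotation as Ro
def proj(c,X):
    p=np.atleast_2d(X)@np.array(c["R"]).T+c["t"]; s=p[:,:2]/p[:,2:]
    s=s*(1+c["k1"]*(s**2).sum(1,keepdims=True))
    return s*[c["fx"],c["fy"]]+[c["cx"],c["cy"]]
def onplane(c,px,z):
    f=lambda v: (proj(c,[v[0],v[1],z])[0]-px)
    return least_squares(f,[0.5,0.0]).x
def toW(P,q):
    q=np.atleast_2d(q);a=P[2];c,s=np.cos(a),np.sin(a)
    return np.c_[P[0]+c*q[:,0]-s*q[:,1],P[1]+s*q[:,0]+c*q[:,1],q[:,2]]
E
python3 - <<'E'
from h import *
from station import *
T=get_calibration("top");S=get_calibration("side")
tp=np.array([[43,72],[280,37],[353,527],[108,567]])/5.4+[255,135]
tq=np.array([[.16,.075,.014],[.16,-.075,.014],[-.16,-.075,.014],[-.16,.075,.014]])
sp=np.array([[62,253],[738,315],[580,518]])/5.9+[210,180]
sq=np.array([tq[0],tq[2],[-.16,.075,.007]])
f=lambda P,w=3:np.r_[(proj(T,toW(P,tq))-tp).ravel(),(proj(S,toW(P,sq))-sp).ravel()]
r=least_squares(f,[.5,.05,0]);print(r.x,np.degrees(r.x[2]),r.fun.round(1));P=r.x
a=P[2];Rm=np.array([[np.cos(a),np.sin(a)],[-np.sin(a),np.cos(a)]])
for n,px,c,sc,o,z in [("near",(110,437),T,5.4,(255,135),.032),("far",(117,487),T,5.4,(255,135),.032),("tip",(115,395),T,5.4,(255,135),.03),("handle",(205,368),T,5.4,(255,135),.09),
 ("nearS",(460,400),S,5.9,(210,180),.035),("farS",(514,438),S,5.9,(210,180),.035),("tipS",(434,374),S,5.9,(210,180),.03),("handleS",(500,198),S,5.9,(210,180),.09)]:
    w=onplane(c,np.array(px)/sc+o,z); print(n,w.round(4),(Rm@(w-P[:2])*1e3).round(1))
print("handle exp",toW(P,[-.06,0,.09]))
s=get_state();print(Ro.from_quat(s["eef_rot"]).as_matrix().round(3))
E
```

```text
[0.63988878 0.08808652 0.09180423] 5.259995193143938 [-0.  -0.2 -0.6 -0.  -0.2  0.7 -0.1  0.2 -0.7 -1.   0.6 -1.   0.1  0.3]
near [0.5509 0.1416] [-83.7  61.5]
far [0.5201 0.1385] [-114.7   61.2]
tip [0.577  0.1378] [-58.   55.3]
handle [0.578  0.0786] [-62.5  -3.8]
nearS [0.5494 0.1438] [-85.   63.8]
farS [0.5144 0.1462] [-119.7   69.4]
tipS [0.5728 0.1357] [-62.4  53.6]
handleS [0.5841 0.0689] [-57.3 -14. ]
handle exp [[0.58014144 0.082586   0.09      ]]
[[ 0.374 -0.001  0.927]
 [-0.927  0.002  0.374]
 [-0.002 -1.     0.   ]]
```

```bash
cat > plan.py <<'E'
from h import *
def plan(pos,q,goal,yaw,n,g=8.5):
    R=Ro.from_quat(q);x=R.as_matrix()[:,0];d=yaw-np.arctan2(x[1],x[0]);d=(d+np.pi)%(2*np.pi)-np.pi
    u=-np.degrees(d)/6/n; step=(np.array(goal)-pos)/n
    for i in range(n):
        l=R.inv().apply(step)*100
        print([g]+[float(round(v,2)) for v in l]+[float(round(u,2))])
        R=R*Ro.from_euler("y",np.radians(6*u))
E
python3 - <<'E'
from plan import *; from station import *
s=get_state(); plan(s["tool_pos"],s["eef_rot"],[.580,.0826,.2],0.0918,24)
E
```

```text
[8.5, -1.49, 0.13, 2.37, -0.51]
[8.5, -1.37, 0.13, 2.45, -0.51]
[8.5, -1.23, 0.13, 2.52, -0.51]
[8.5, -1.1, 0.13, 2.58, -0.51]
[8.5, -0.96, 0.13, 2.63, -0.51]
[8.5, -0.82, 0.13, 2.68, -0.51]
[8.5, -0.67, 0.13, 2.72, -0.51]
[8.5, -0.53, 0.13, 2.75, -0.51]
[8.5, -0.38, 0.13, 2.78, -0.51]
[8.5, -0.23, 0.13, 2.79, -0.51]
[8.5, -0.08, 0.13, 2.8, -0.51]
[8.5, 0.07, 0.13, 2.8, -0.51]
[8.5, 0.21, 0.13, 2.79, -0.51]
[8.5, 0.36, 0.13, 2.78, -0.51]
[8.5, 0.51, 0.13, 2.75, -0.51]
[8.5, 0.66, 0.13, 2.72, -0.51]
[8.5, 0.8, 0.13, 2.69, -0.51]
[8.5, 0.94, 0.13, 2.64, -0.51]
[8.5, 1.08, 0.13, 2.58, -0.51]
[8.5, 1.22, 0.13, 2.52, -0.51]
[8.5, 1.35, 0.13, 2.46, -0.51]
[8.5, 1.48, 0.13, 2.38, -0.51]
[8.5, 1.6, 0.13, 2.3, -0.51]
[8.5, 1.72, 0.13, 2.21, -0.51]
```

Emit:
{"method": "send_rows", "body": {
  "moves": [
    [8.5,-1.5,0,2.4,-0.5],
    [8.5,-1.4,0,2.4,-0.5],
    [8.5,-1.2,0,2.5,-0.5],
    [8.5,-1.1,0,2.6,-0.5],
    [8.5,-1.0,0,2.6,-0.5],
    [8.5,-0.8,0,2.7,-0.5],
    [8.5,-0.7,0,2.7,-0.5],
    [8.5,-0.5,0,2.8,-0.5]
  ]
}}

```text
time: 0.77
tool_pos: [0.319, -0.2804, 0.231]
eef_rot: [-0.656, 0.264, -0.264, 0.656]
ft_force: [0.9, 0.3, 0.2]
finger_gap: 0.085
```

Emit:
{"method": "send_rows", "body": {
  "moves": [
    [8.5,-0.4,0,2.8,-0.5],
    [8.5,-0.2,0,2.8,-0.5],
    [8.5,-0.1,0,2.8,-0.5],
    [8.5,0.1,0,2.8,-0.5],
    [8.5,0.2,0,2.8,-0.5],
    [8.5,0.4,0,2.8,-0.5],
    [8.5,0.5,0,2.8,-0.5],
    [8.5,0.7,0,2.7,-0.5]
  ]
}}

```text
time: 1.43
tool_pos: [0.4532, -0.0997, 0.2309]
eef_rot: [-0.697, 0.122, -0.122, 0.697]
ft_force: [-0.0, -0.3, 0.4]
finger_gap: 0.0852
```

```bash
python3 - <<'E'
from plan import *; from station import *
s=get_state(); print(s["tool_pos"],s["time"],Ro.from_quat(s["eef_rot"]).as_matrix().round(3)); plan(s["tool_pos"],s["eef_rot"],[.580,.0826,.2],0.0918,8)
E
```

```text
[ 0.45320005 -0.09967935  0.23091712] 1.4333 [[ 0.941 -0.001  0.34 ]
 [-0.34   0.     0.941]
 [-0.001 -1.    -0.   ]]
[8.5, 0.72, 0.39, 2.68, -0.52]
[8.5, 0.86, 0.39, 2.64, -0.52]
[8.5, 1.01, 0.39, 2.59, -0.52]
[8.5, 1.15, 0.39, 2.53, -0.52]
[8.5, 1.28, 0.39, 2.46, -0.52]
[8.5, 1.42, 0.39, 2.39, -0.52]
[8.5, 1.54, 0.39, 2.31, -0.52]
[8.5, 1.67, 0.39, 2.22, -0.52]
```

Emit:
{"method": "send_rows", "body": {
  "moves": [
    [8.5,0.7,0.4,2.6,-0.5],
    [8.5,0.9,0.4,2.6,-0.5],
    [8.5,1.0,0.4,2.5,-0.5],
    [8.5,1.1,0.4,2.5,-0.5],
    [6,1.3,0.4,2.4,-0.5],
    [6,1.4,0.4,2.3,-0.5],
    [5,1.3,0.4,2.0,-0.5],
    [5,1.0,0.3,1.0,-0.5]
  ]
}}

```text
time: 2.1
tool_pos: [0.5722, 0.0631, 0.199]
eef_rot: [-0.706, -0.026, 0.027, 0.707]
ft_force: [0.2, -0.8, 0.5]
finger_gap: 0.0501
```

```bash
python3 - <<'E'
from plan import *; from station import *
for n in ["wrist","top"]:
    s=get_state();c=get_calibration(n)
    im=get_image(n); cv2.imwrite(f"pics/{n}1.png",im[:,:,::-1])
    if n=="wrist": np.savez("w1.npz",**c); print(c)
s=get_state();print(s["tool_pos"],s["time"],s["qd"].round(3),s["finger_gap"]);plan(s["tool_pos"],s["eef_rot"],[.580,.0826,.2],0.0918,1)
E
```

```text
{'fx': 346.20343546594364, 'fy': 346.20343546594364, 'cx': 321.3940142226992, 'cy': 197.78694479174686, 'k1': -0.01132772706095008, 'R': array([[ 9.97324877e-01,  7.30963687e-02,  1.06621317e-04],
       [ 6.98150801e-02, -9.52985165e-01,  2.94864595e-01],
       [ 2.16551397e-02, -2.94068352e-01, -9.55539041e-01]]), 't': array([-0.57545583, -0.00809916,  0.35453729])}
[0.57206529 0.06260218 0.1985403 ] 2.2 [-0.036 -0.035 -0.032  0.022 -0.017  0.029] 0.05016786825374392
[8.5, 0.94, -0.15, 1.94, -0.18]
```

View pics/wrist1.png

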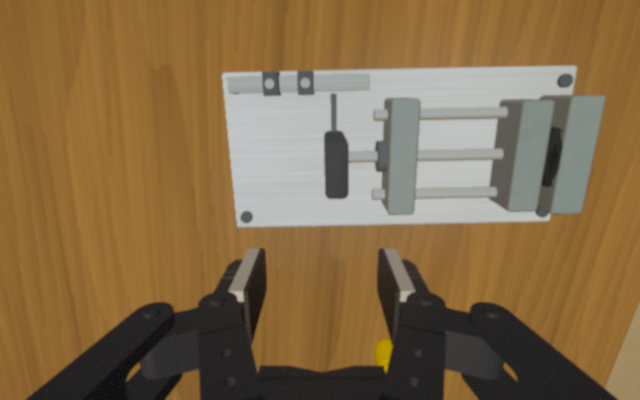

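The wrist view shows the plate, with pointer tip at (334,95), near clip (306,83), far clip (270,83) and handle top around (336,165).

```bash
python3 - <<'E'
from h import *
im=cv2.imread("pics/wrist1.png")
cv2.imwrite("pics/c_w1.png",cv2.resize(im[60:235,215:375],None,fx=3.4,fy=3.4,interpolation=cv2.INTER_CUBIC)[:600])
E
```

```text
(no output)
```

View pics/c_w1.png

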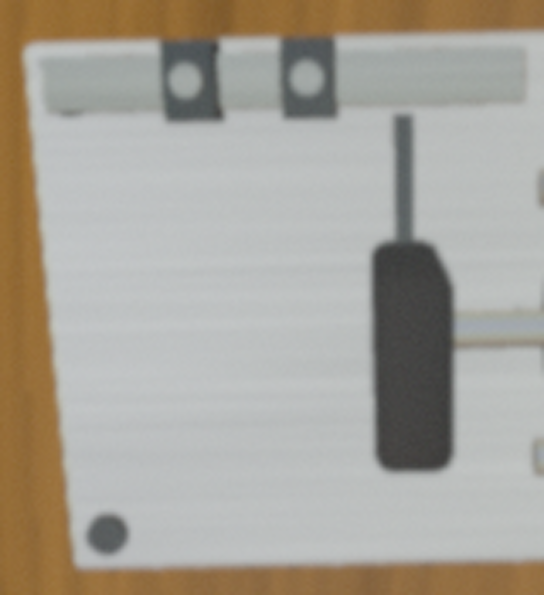

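```bash
python3 - <<'E'
from h import *
C=dict(np.load("w1.npz"))
cv=lambda p:np.array(p)/3.4+[215,60]
pl=np.array([cv((25,45)),cv((77,568)),(576,66)]);q=np.array([[-.16,.075,.014],[-.16,-.075,.014],[.16,.075,.014]])
r=least_squares(lambda P:(proj(C,toW(P,q))-pl).ravel(),[.64,.088,.09]);P=r.x;print(P,r.fun.round(2))
a=P[2];Rm=np.array([[np.cos(a),np.sin(a)],[-np.sin(a),np.cos(a)]])
for n,p,z in [("farstud",(185,81),.035),("nearstud",(306,78),.035),("farL",(162,45),.029),("farR",(217,45),.029),("tip",(403,116),.031),("handfrontL",(376,465),.09),("handR",(452,465),.09),("handTop",(375,243),.09)]:
    w=onplane(C,cv(p),z);print(n,w.round(4),(Rm@(w-P[:2])*1e3).round(1))
print(toW(P,[-.06,0,.09]))
E
```

```text
[0.64224027 0.08789717 0.09283457] [-1.81 -0.5  -1.7   1.93  3.33 -0.06]
farstud [0.5228 0.1413] [-114.    64.2]
nearstud [0.5526 0.1441] [-84.   64.3]
farL [0.5159 0.1495] [-120.1   73. ]
farR [0.5297 0.1505] [-106.3   72.7]
tip [0.5774 0.1369] [-60.   54.8]
handfrontL [0.5756 0.0623] [-68.7 -19.3]
handR [0.5925 0.0636] [-51.8 -19.6]
handTop [0.5716 0.1111] [-68.1  29.7]
[[0.58249863 0.08233509 0.09      ]]
```

```bash
python3 - <<'E'
from plan import *; from station import *
s=get_state();plan(s["tool_pos"],s["eef_rot"],[.582,.082,.11],0.0923,1)
E
```

```text
[8.5, 1.15, 8.85, 1.86, -0.19]
```

Emit:
{"method": "send_rows", "body": {
  "moves": [
    [4,0.4,0.5,0.6,-0.1],
    [4,0.4,1.0,0.7,-0.1],
    [4,0.35,1.3,0.6,0],
    [4,0,1.6,0,0],
    [4,0,1.6,0,0],
    [4,0,1.6,0,0],
    [4,0,1.0,0,0],
    [4,0,0.2,0,0]
  ]
}}

```text
time: 2.87
tool_pos: [0.5795, 0.0801, 0.1096]
eef_rot: [0.707, 0.03, -0.033, -0.706]
ft_force: [-0.0, -0.5, -0.7]
finger_gap: 0.04
```

```bash
python3 - <<'E'
from plan import *; from station import *
s=get_state();np.savez("w2.npz",**get_calibration("wrist"));im=get_image("wrist");cv2.imwrite("pics/wrist2.png",im[:,:,::-1])
s=get_state();print(s["tool_pos"],s["finger_gap"],s["joint_positions"]);plan(s["tool_pos"],s["eef_rot"],[.582,.082,.048],0.0923,1)
E
```

```text
[0.5801531  0.08015181 0.11052827] 0.04001829376777941 [1.37268103e-01 4.86035408e-01 4.05149024e-02 1.12875767e+00
 3.69148999e-05 1.61814563e+00]
[8.5, 0.22, 6.25, 0.17, -0.02]
```

View pics/wrist2.png

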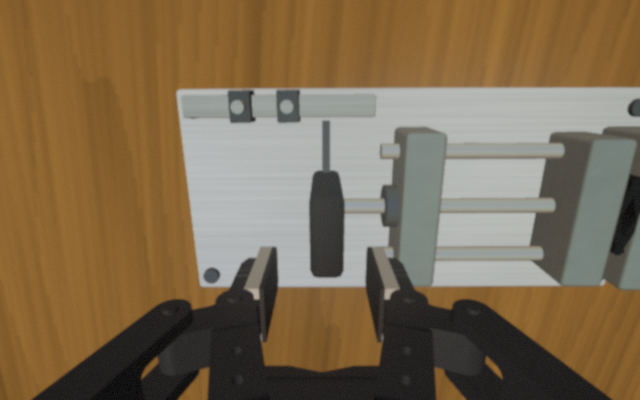

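The fingers (265 and 377) straddle the handle (327,225) with about 2 mm of offset still to correct. Next is the descent.

Emit:
{"method": "send_rows", "body": {
  "moves": [
    [4,0.2,0.6,0.2,0],
    [4,0,1.0,0,0],
    [4,0,1.2,0,0],
    [4,0,1.2,0,0],
    [4,0,1.0,0,0],
    [4,0,0.8,0,0],
    [4,0,0.4,0,0],
    [4,0,0,0,0]
  ],
  "newtons": 60
}}

```text
time: 3.58
tool_pos: [0.5827, 0.0827, 0.0492]
eef_rot: [0.706, 0.031, -0.033, -0.706]
ft_force: [-0.6, -1.0, 0.3]
finger_gap: 0.0404
```

Emit:
{"method": "send_rows", "body": {
  "moves": [
    [1,0,0,0,0],
    [1,0,0,0,0],
    [1,0,0,0,0],
    [1,0,0,0,0],
    [1,0,0,0,0],
    [1,0,0,0,0],
    [1,0,0,0,0],
    [1,0,0,0,0]
  ]
}}

```text
time: 4.25
tool_pos: [0.5818, 0.0827, 0.0509]
eef_rot: [0.706, 0.031, -0.033, -0.706]
ft_force: [-4.6, -0.1, 3.5]
finger_gap: 0.0174
```

```bash
python3 - <<'E'
from plan import *; from station import *
s=get_state();np.savez("w3.npz",**get_calibration("wrist"));im=get_image("wrist");cv2.imwrite("pics/wrist3.png",im[:,:,::-1])
s=get_state();print(s["tool_pos"],s["finger_gap"],s["ft_force"])
E
```

```text
[0.58174924 0.08267731 0.05087699] 0.017095047578355407 [-6.43229805 -0.73766343  3.00847665]
```

View pics/wrist3.png

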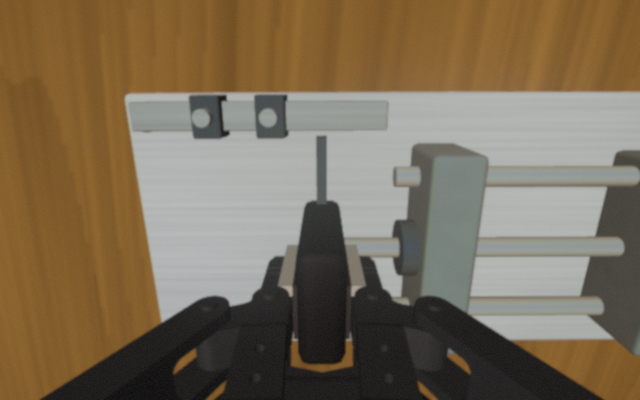

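The handle is gripped, with a 17 mm gap. I'll pull along tool −x in steps.

Emit:
{"method": "send_rows", "body": {
  "moves": [
    [1,-0.2,0,0,0],
    [1,-0.6,0,0,0],
    [1,-0.8,0,0,0],
    [1,-0.9,0,0,0],
    [1,-0.9,0,0,0],
    [1,-0.8,0,0,0],
    [1,-0.5,0,0,0],
    [1,-0.2,0,0,0]
  ]
}}

```text
time: 4.97
tool_pos: [0.5375, 0.0784, 0.051]
eef_rot: [0.706, 0.034, -0.03, -0.706]
ft_force: [10.6, -0.6, -7.4]
finger_gap: 0.0176
```

```bash
python3 - <<'E'
from plan import *; from station import *
np.savez("w4.npz",**get_calibration("wrist"));im=get_image("wrist");cv2.imwrite("pics/wrist4.png",im[:,:,::-1])
cv2.imwrite("pics/c_w4.png",cv2.resize(im[80:240,180:380,::-1],None,fx=3.6,fy=3.6,interpolation=cv2.INTER_CUBIC))
s=get_state();print(s["tool_pos"],s["finger_gap"],s["ft_force"],s["time"])
E
```

```text
[0.53736359 0.07843427 0.05094364] 0.01708163479933822 [ 8.82430519 -0.94301673 -7.27838029] 5.0167
```

View pics/c_w4.png

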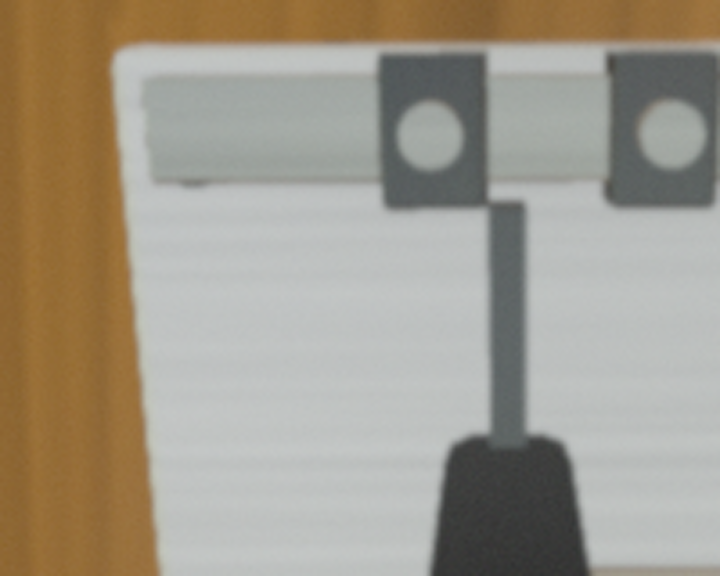

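The tip (507,203) is about 9.3 mm short of the centre of the far clip (436,205). This agrees with the earlier estimate.

Emit:
{"method": "send_rows", "body": {
  "moves": [
    [1,-0.2,0,0,0],
    [1,-0.3,0,0,0],
    [1,-0.3,0,0,0],
    [1,-0.1,0,0,0],
    [1,-0.05,0,0,0],
    [1,0,0,0,0],
    [1,0,0,0,0],
    [1,0,0,0,0]
  ]
}}

```text
time: 5.68
tool_pos: [0.5291, 0.0776, 0.0509]
eef_rot: [0.706, 0.035, -0.029, -0.706]
ft_force: [10.2, -0.4, -8.1]
finger_gap: 0.0172
```

```bash
python3 - <<'E'
from plan import *; from station import *
im=get_image("wrist");cv2.imwrite("pics/wrist5.png",im[:,:,::-1])
cv2.imwrite("pics/c_w5.png",cv2.resize(im[80:240,180:380,::-1],None,fx=3.6,fy=3.6,interpolation=cv2.INTER_CUBIC))
im=get_image("side");cv2.imwrite("pics/side5.png",im[:,:,::-1])
s=get_state();print(s["tool_pos"],s["finger_gap"],s["ft_force"],s["time"],s["qd"].round(3))
E
```

```text
[0.52906327 0.07761746 0.05094276] 0.017050079060837237 [10.01562992 -0.75640946 -8.09568067] 5.7833 [-0.002 -0.001  0.    -0.001 -0.001 -0.   ]
```

View pics/c_w5.png

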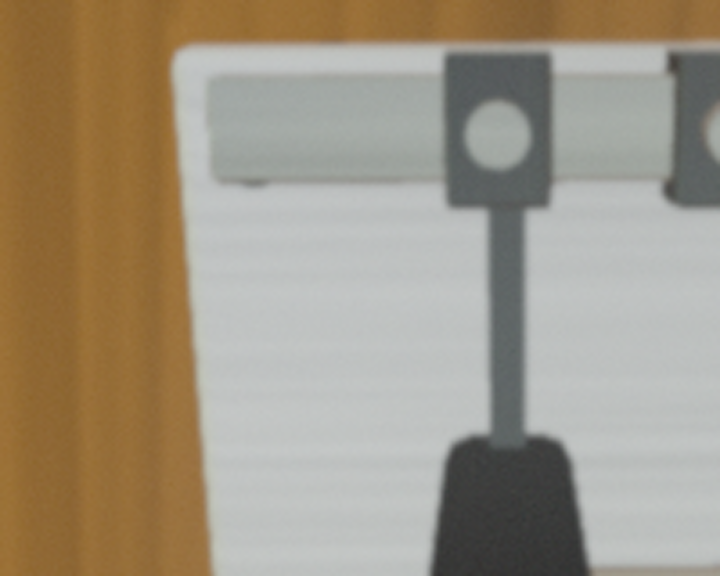

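View pics/side5.png

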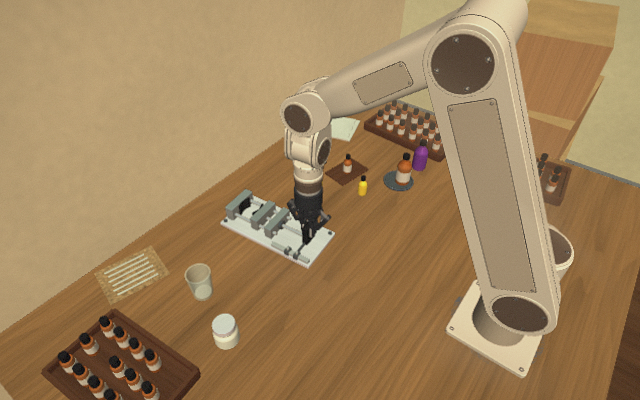

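The tip (507) is about 1 mm from the clip's centre (499). One last nudge, then hold.

Emit:
{"method": "send_rows", "body": {
  "moves": [
    [1,-0.1,0,0,0],
    [1,0,0,0,0],
    [1,0,0,0,0],
    [1,0,0,0,0],
    [1,0,0,0,0],
    [1,0,0,0,0],
    [1,0,0,0,0],
    [1,0,0,0,0]
  ]
}}

```text
time: 6.45
tool_pos: [0.5282, 0.0776, 0.051]
eef_rot: [0.706, 0.035, -0.029, -0.706]
ft_force: [10.6, 0.6, -7.8]
finger_gap: 0.0172
```

```bash
python3 - <<'E'
from plan import *; from station import *
im=get_image("wrist")
cv2.imwrite("pics/c_w6.png",cv2.resize(im[80:240,180:380,::-1],None,fx=3.6,fy=3.6,interpolation=cv2.INTER_CUBIC))
s=get_state();print(s["tool_pos"],s["finger_gap"],s["ft_force"],s["time"],s["qd"].round(3))
E
```

```text
[0.52818821 0.07754497 0.05094788] 0.017050074124257047 [ 9.81789169  0.04594846 -7.67555923] 6.5 [ 0.002 -0.    -0.001  0.    -0.001 -0.   ]
```

View pics/c_w6.png

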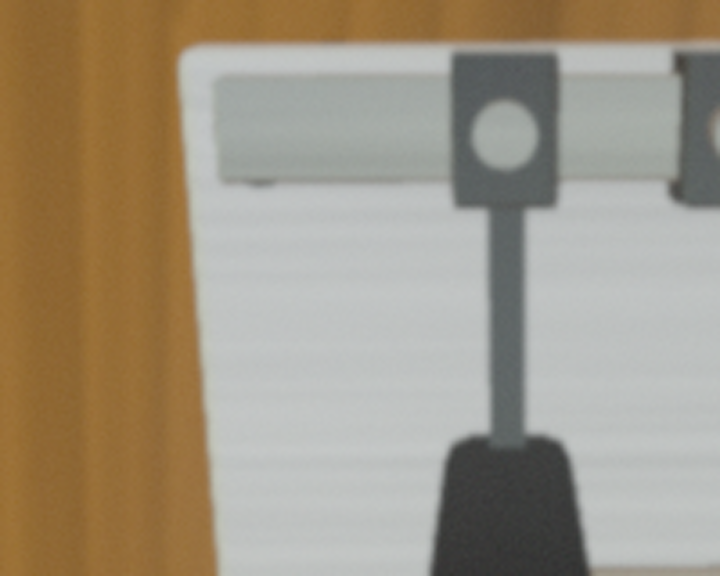

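The tip (507,207) is centred on the far clip (505,207) and steady, so I'm handing in.

```bash
python3 -c "
from station import *
print(sign_off())"
```

```text
the job is handed in; nothing more can be done
None
```

The large amber bottle was on the dish, so I gripped the black handle, pulled it about 54 mm to the second, farther clip, and handed in at 6.5 s while still holding it.

- **Pointer:** in the last wrist picture, the tip was within about 0.3 mm of the far clip's centre.
- **Hold:** joint speeds were essentially zero and the grip held at a 17 mm gap. The wrist read about 10 N along the pull, as expected from the spring. It also read about 8 N downward, which is well under the limits.
- **Other objects:** the jar, the beaker and the bottles I could see in the last side picture stood where they were at the start. The arm hid one yellow look-alike bottle in that view, so I could not check it, but no move passed near it at low height.
- **Disagreement between measurements:** the plate-corner fit in the first moving wrist picture was off by up to about 3 pixels. I placed the pointer by comparing it directly with the clip instead, and the two estimates of the remaining pull agreed.

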